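# Find the loose port bolt and hold its cap open

## Task

One of the three brass bolts on the blue port block was never tightened. Tap each bolt head gently from above, going from left to right (as seen from the robot), to feel which one gives; then take the orange grip of the loose bolt's hinged cap, lift the cap at least half-way to upright and finish while still holding it open. Leave the other two caps shut and do not disturb the vial, the lens tube and the post holder standing round the block.

Things in the scene. Friction and masses are not known exactly. Their poses are not given: they have to be found in the camera images.
- bolt_left: the left bolt (seen from the robot): captive spring bolt with a round brass head, 18 mm across and 8 mm high, standing upright through its cap; origin at the centre of the head's flat top, about 61 mm above the bench. A tight bolt gives less than 1 mm when tapped; the loose one sinks 6 mm on a soft spring (0.6 N to start, 1.5 N at the bottom), then stops hard, and springs back. All look the same; which one is loose changes and cannot be seen
- bolt_middle: the middle bolt (seen from the robot): captive spring bolt with a round brass head, 18 mm across and 8 mm high, standing upright through its cap; origin at the centre of the head's flat top, about 61 mm above the bench. A tight bolt gives less than 1 mm when tapped; the loose one sinks 6 mm on a soft spring (0.6 N to start, 1.5 N at the bottom), then stops hard, and springs back. All look the same; which one is loose changes and cannot be seen
- bolt_right: the right bolt (seen from the robot): captive spring bolt with a round brass head, 18 mm across and 8 mm high, standing upright through its cap; origin at the centre of the head's flat top, about 61 mm above the bench. A tight bolt gives less than 1 mm when tapped; the loose one sinks 6 mm on a soft spring (0.6 N to start, 1.5 N at the bottom), then stops hard, and springs back. All look the same; which one is loose changes and cannot be seen
- tongue_left (a point): centre of the orange grip at the front end of the left cap's tongue: 18 mm long (away from the robot), 14 mm wide (along the row), 12 mm high, centre 43 mm above the bench when shut, with free space (over the bare bench or mat) below and at both sides (the block's front face is 11 mm behind it). Behind it a 10 mm wide neck runs 31 mm back to the cap. Pinch it across its 14 mm width; it can pivot between the fingers as the cap swings
- cap_left (a joint): hinge of the left cap, rad: 0 shut, grows as the tongue rises, stop at 1.35. The cap falls shut when released. The cap of a tight bolt is locked (about 0.05 play); that of the loose bolt opens freely and takes its bolt along
- hinge_left (a point): middle of the left cap's hinge line, at the rear of the block, 43 mm above the bench and 96 mm behind the orange grip's centre; the hinge line runs along the row. The cap is a 56 x 44 x 6 mm aluminium plate, lying on the block when shut; the bolt stands 39 mm in front of the hinge line
- tongue_middle (a point): centre of the orange grip at the front end of the middle cap's tongue: 18 mm long (away from the robot), 14 mm wide (along the row), 12 mm high, centre 43 mm above the bench when shut, with free space (over the bare bench or mat) below and at both sides (the block's front face is 11 mm behind it). Behind it a 10 mm wide neck runs 31 mm back to the cap. Pinch it across its 14 mm width; it can pivot between the fingers as the cap swings
- cap_middle (a joint): hinge of the middle cap, rad: 0 shut, grows as the tongue rises, stop at 1.35. The cap falls shut when released. The cap of a tight bolt is locked (about 0.05 play); that of the loose bolt opens freely and takes its bolt along
- hinge_middle (a point): middle of the middle cap's hinge line, at the rear of the block, 43 mm above the bench and 96 mm behind the orange grip's centre; the hinge line runs along the row. The cap is a 56 x 44 x 6 mm aluminium plate, lying on the block when shut; the bolt stands 39 mm in front of the hinge line
- tongue_right (a point): centre of the orange grip at the front end of the right cap's tongue: 18 mm long (away from the robot), 14 mm wide (along the row), 12 mm high, centre 43 mm above the bench when shut, with free space (over the bare bench or mat) below and at both sides (the block's front face is 11 mm behind it). Behind it a 10 mm wide neck runs 31 mm back to the cap. Pinch it across its 14 mm width; it can pivot between the fingers as the cap swings
- cap_right (a joint): hinge of the right cap, rad: 0 shut, grows as the tongue rises, stop at 1.35. The cap falls shut when released. The cap of a tight bolt is locked (about 0.05 play); that of the loose bolt opens freely and takes its bolt along
- hinge_right (a point): middle of the right cap's hinge line, at the rear of the block, 43 mm above the bench and 96 mm behind the orange grip's centre; the hinge line runs along the row. The cap is a 56 x 44 x 6 mm aluminium plate, lying on the block when shut; the bolt stands 39 mm in front of the hinge line
- port_block: metal port block with blue sides and a bright aluminium top, screwed to the bench on a thin black mat, 84 mm deep (x), 230 mm long (y; 266 over its ears) and 40 mm high without the caps; origin at the centre of its underside, x away from the robot, y along the row of three stations, which stand 70 mm apart at y = +70 (left), 0 (middle) and -70 mm (right); the caps swing up towards its rear
- vial: bystander: glass sample vial with white cap, 27 mm across, 57 mm high, standing behind the block; origin at its underside
- lens_tube: bystander: black lens tube, 30 mm across, 25 mm high, behind the block; origin at its underside
- post: bystander: black post holder with a steel post, 36 mm wide, 82 mm high, standing to the right of the block; origin at its underside

How it is judged (in metres and radians):
On the way, in this order (a step that is already met when the one before it is completed fails the run):
1. the left bolt head is tapped by the fingers (more than 1 N) (contact force between the fingers and bolt_left above 1 N).
2. the middle bolt head is tapped by the fingers (more than 1 N) (contact force between the fingers and bolt_middle above 1 N).
3. the right bolt head is tapped by the fingers (more than 1 N) (contact force between the fingers and bolt_right above 1 N).
4. a cap is lifted open beyond 0.7 rad by the fingers (((value of joint cap_left above 0.7 rad and contact force between the fingers and cap_left above 0.5 N and velocity of joint cap_left between -0.15 and 0.15 rad/s and value of joint each of cap_middle, cap_right below 0.15 rad) or (value of joint cap_middle above 0.7 rad and contact force between the fingers and cap_middle above 0.5 N and velocity of joint cap_middle between -0.15 and 0.15 rad/s and value of joint each of cap_left, cap_right below 0.15 rad) or (value of joint cap_right above 0.7 rad and contact force between the fingers and cap_right above 0.5 N and velocity of joint cap_right between -0.15 and 0.15 rad/s and value of joint each of cap_left, cap_middle below 0.15 rad))), for 0.2 s.
At the end, for the whole second after the job is handed in: the loose bolt's cap is open by more than 0.7 rad (40 degrees), carried by the fingers (contact force over 0.5 N) and still (under 0.15 rad/s), while the other two caps are shut (below 0.15 rad) (((value of joint cap_left above 0.7 rad and contact force between the fingers and cap_left above 0.5 N and velocity of joint cap_left between -0.15 and 0.15 rad/s and value of joint each of cap_middle, cap_right below 0.15 rad) or (value of joint cap_middle above 0.7 rad and contact force between the fingers and cap_middle above 0.5 N and velocity of joint cap_middle between -0.15 and 0.15 rad/s and value of joint each of cap_left, cap_right below 0.15 rad) or (value of joint cap_right above 0.7 rad and contact force between the fingers and cap_right above 0.5 N and velocity of joint cap_right between -0.15 and 0.15 rad/s and value of joint each of cap_left, cap_middle below 0.15 rad))); the arm keeps its last pose, push and grip.
It fails at once if the vial is moved more than 25 mm or tipped over (distance of vial from where it was at the start of the episode above 0.025 m or angle between vial's own z axis and vertical above 0.5 rad).
It fails at once if the lens tube is moved more than 25 mm or tipped over (distance of lens_tube from where it was at the start of the episode above 0.025 m or angle between lens_tube's own z axis and vertical above 0.5 rad).
It fails at once if the post is moved more than 25 mm or tipped over (distance of post from where it was at the start of the episode above 0.025 m or angle between post's own z axis and vertical above 0.5 rad).
It fails at once if a bolt is struck or pressed with more than 45 N (contact force between the fingers and bolt_left above 45 N or contact force between the fingers and bolt_middle above 45 N or contact force between the fingers and bolt_right above 45 N).
It also fails if it takes over 48 s, if anything falls off the work surface, if the arm or the gripper's body presses on something with over 40 N, if the wrist force passes 120 N, or if a joint passes its speed limit or range.

## Robot

A 6-joint arm with a two-finger parallel gripper is mounted at the origin on a cart in front of the work surface, level with it; the furniture and walls round the work are solid. World frame = base frame: x ahead of the robot, y to its left, z up, the work surface at z = 0. Lengths are in mm, angles in rad, forces in N, time in s.
With the tool pointing down it reaches from about 350 to 875 mm from the base axis. Payload 4.2 kg.
Tool frame: the origin (TCP) lies on the mounting face of the last link; the fingertips stand 182 mm ahead of it and the grasp point (between the pads) lies 164 mm ahead of it (bot.tip_reach is the distance from the TCP to the fingertips, in mm); z points along the fingers, y is the direction in which the jaws open and shut (so a half turn about z gives the same grasp; the last joint's range is limited). The gripper opens to 87 mm and grips with 3 to 60 N. Pads are 19 mm wide; open, the fingers measure 117 mm over their backs; the gripper's body (75 mm by 190 mm) begins 51 mm behind the grasp point.
Start: joints at [1.43, 0.385, 0.008, 0, -1.194, -0.259], TCP at [243.238, 575.704, 404.75] pointing down, gripper open.
Joint ranges: [-3.14, 3.14], [-1.21, 2.06], [-1.07, 1.41], [-3.16, 2.05], [-2.99, -0.16], [-3.1, 3.1]. Speed limits (rad/s): [2.79, 2.79, 3.14, 3.14, 3.14, 3.14].

## Interface

Orientations are given as a unit quaternion [w, x, y, z].
In Python, from rig import bot gives the robot as it stands. The module is installed in compiled form; this text tells all that it offers.
- The arm moves only by the shell command python3 -m jog 'ROWS' [FORCE]. ROWS is JSON, a list of rows, each a list of 5 numbers: the shift along the tool's x, y, z in units of 40 mm (1.0 is 40 mm), then the turn about the tool's z in degrees, then the opening, from -1 (shut) to 1 (fully open). In form: [[x, y, z, twist, jaw], ...]. A call has 1 to 12 rows; each row shifts and turns the commanded pose from where the row before left it, along the tool's axes as they then stand; what a row does not reach is not made up. A row lasts 1/12 s, in which the tool goes at most 41.7 mm and 7.16 degrees, less where a joint would pass 70% of its speed; a pose out of reach is approached as far as the arm can. A call is refused whole if a number of a shift passes 1 or a number of a turn 7.16, either way. A call with a gripper value outside its range is refused whole. The fingers move at their own pace and stop on an object; FORCE is the grip in N (left out, the last holds). Time passes only in rows, so rows that do not move let the fingers close. It gives the time, the measured TCP pose, the force and the opening at its end, in the units of the state.
- bot.get_obs(): the state, without advancing time (a new reading comes with each control period).
- bot.camera(name): name is "scene" or "top" or "wrist"; returns a dict with "img" (384x512x3 uint8, blue, green, red), "camera_matrix" (3x3 intrinsics, pixels), "k1" (the pictures are not rectified: a ray, as slopes to the right and down, at radius r is drawn at 1 + k1 r^2 times it, then the intrinsics apply), "rvec" (rotation vector, rad) and "tvec" (3), from world to camera coordinates, as OpenCV has them. Camera axes: x right, y down, z forward; pixel columns grow to the right and rows downward; lengths in mm; the calibration is good to about 2 mm. A picture is of the moment at which its call begins. There is no depth.
- bot.sign_off(): hands the job in, once; it reports no verdict.
The state is a dict: "clock": time; "joint_positions": joint angles; "qvel": joint speeds; "tau": joint torques, N m; "ee_pos": TCP position; "tcp_rot": TCP orientation; "force": force on the tool from outside, world axes, zero at the start; "ft_torque": the same for the moment, N m; "opening": finger opening in mm.
Only numpy, scipy, OpenCV 4.12 (cv2) and the standard library are available. Lean on these libraries where they do the work, as an engineer would, in place of code of your own. Each camera call takes 0.05 s, during which the arm holds its last target.

## Working session

There is one attempt and no reset: what is moved stays moved. The work goes in short steps, Python scripts to look and compute and a shell command to move; the robot and the scene stay as the last step left them, time stands still between calls to the robot, and variables do not carry over. Pictures are saved under pics/ and viewed, and the job is handed in when it is done.

```bash
mkdir -p pics; python3 - <<'E'
from rig import bot
import cv2
o=bot.get_obs()
print({k:o[k] for k in('clock','ee_pos','tcp_rot','force','opening')})
for n in("scene","top","wrist"):
    c=bot.camera(n); cv2.imwrite(f"pics/{n}0.png",c["img"]); print(n,c["camera_matrix"],c["k1"],c["rvec"],c["tvec"])
E
```

```text
{'clock': 0.0, 'ee_pos': array([243.14700091, 575.53477607, 403.6652772 ]), 'tcp_rot': array([ 1.07929621e-03,  9.80069565e-01, -1.98651585e-01, -1.74906876e-04]), 'force': array([-0.00423259, -0.31855213,  0.00539829]), 'opening': 87.10259435292917}
scene [[451.09378121   0.         260.57514803]
 [  0.         451.09378121 191.31482839]
 [  0.           0.           1.        ]] 0.020172330352979887 [ 1.40898849 -2.23191692  0.8468324 ] [-97.60677065 523.45605858 478.44301081]
top [[447.91364165   0.         250.54499458]
 [  0.         447.91364165 188.79958678]
 [  0.           0.           1.        ]] -0.022615204422416726 [ 2.11948866 -2.12124402  0.17535899] [-382.80151453  543.04580657  844.28283222]
wrist [[334.68076974   0.         255.24883165]
 [  0.         334.68076974 184.75893681]
 [  0.           0.           1.        ]] -0.0519535128343457 [-1.63898197  2.47615933  0.3389241 ] [623.35486693 -33.54798157 391.41318024]
```

View pics/top0.png

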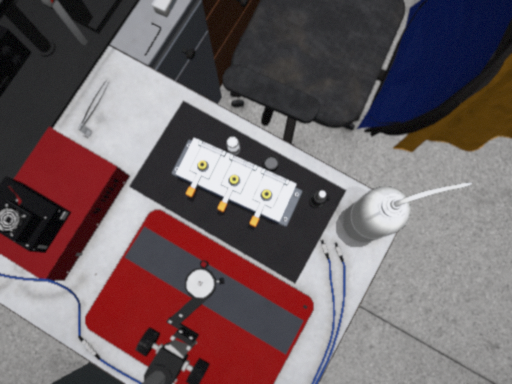

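View pics/scene0.png

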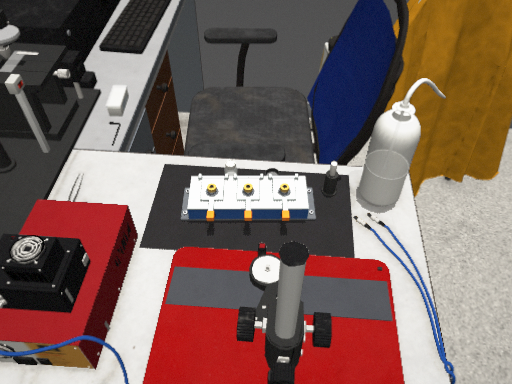

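View pics/wrist0.png

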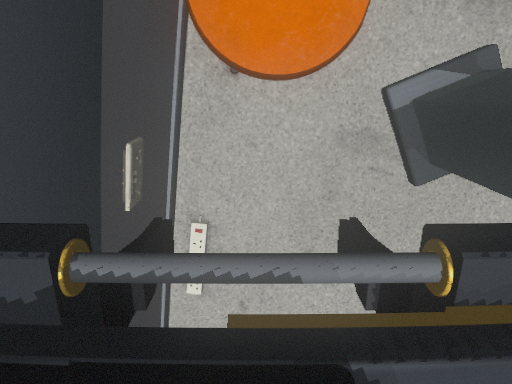

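The top view shows bolts near (202,165), (234,180) and (266,194), with grips near (191,192), (222,206) and (254,222). In the scene view the bolts are near (211,188), (248,188) and (284,188), and the grips near (211,214), (248,215) and (290,214).

```bash
cat > h.py <<'E'
import numpy as np, cv2
from scipy.optimize import least_squares
def proj(c,P):
    R=cv2.Rodrigues(np.array(c["rvec"],float))[0]; q=np.atleast_2d(P)@R.T+np.ravel(c["tvec"])
    s=q[:,:2]/q[:,2:]; r2=(s**2).sum(1,keepdims=True); s=s*(1+c["k1"]*r2)
    K=c["camera_matrix"]; return s*[K[0,0],K[1,1]]+[K[0,2],K[1,2]]
def onplane(c,px,z):
    return np.array([np.r_[least_squares(lambda x:(proj(c,[x[0],x[1],z])-p).ravel(),[500,0],x_scale=100).x,z] for p in np.atleast_2d(px)])
def blobs(img,lo,hi,mina=8):
    m=cv2.inRange(cv2.cvtColor(img,cv2.COLOR_BGR2HSV),lo,hi)
    n,l,s,ce=cv2.connectedComponentsWithStats(m)
    return [(s[i,4],ce[i].round(1)) for i in range(1,n) if s[i,4]>=mina]
E
python3 - <<'E'
from rig import bot
from h import *
for n,box in(("top",(170,130,350,250)),("scene",(170,150,350,230))):
    c=bot.camera(n); im=c["img"]; x0,y0,x1,y1=box
    sub=im[y0:y1,x0:x1]
    cv2.imwrite(f"pics/{n}z.png",cv2.resize(sub,None,fx=4,fy=4,interpolation=cv2.INTER_CUBIC))
    for nm,lo,hi,z in(("or",(8,150,120),(19,255,255),43),("br",(20,90,60),(35,255,255),61)):
        for a,ce in blobs(sub,lo,hi):
            p=ce+[x0,y0]; print(n,nm,a,p,onplane(c,p,z)[0].round(1))
E
```

```text
top or 36 [189.8 192. ] [ 537.1 -261.9   43. ]
top or 37 [221.5 207. ] [ 506.7 -325.6   43. ]
top or 33 [253.3 221.7] [ 477.4 -388.7   43. ]
top br 53 [202.1 164.8] [ 588.5 -287.7   61. ]
top br 50 [233.6 179.5] [ 558.6 -350.2   61. ]
top br 27 [189.7 191.4] [ 535.1 -264.4   61. ]
top br 55 [266. 194.] [ 529.6 -413.6   61. ]
top br 31 [221.5 205.9] [ 506.4 -327.1   61. ]
top br 35 [253.8 220.9] [ 477.1 -389.8   61. ]
scene or 39 [247.6 216.9] [ 505.2 -323.9   43. ]
scene or 40 [285.  217.1] [ 475.  -386.6   43. ]
scene or 36 [210.1 217.7] [ 533.1 -260.2   43. ]
scene br 51 [211.4 187.4] [ 586.8 -285.4   61. ]
scene br 54 [247.8 187.7] [ 556.5 -348.    61. ]
scene br 50 [284.4 187.7] [ 526.6 -411.4   61. ]
scene br 36 [209.7 213.5] [ 528.8 -259.2   61. ]
scene br 36 [247.5 213.5] [ 499.5 -321.3   61. ]
scene br 37 [285.5 213.4] [ 470.2 -384.1   61. ]
```

```bash
ls pics
```

```text
scene0.png
scenez.png
top0.png
topz.png
wrist0.png
```

```bash
python3 - <<'E'
from rig import bot
from h import *
c=bot.camera("top"); s=bot.camera("scene")
print("top origin,",proj(c,[[1e-3,0,0],[400,0,0],[400,300,0],[600,300,0],[600,0,0],[243,575,222.]]).round())
for n,p in dict(lens=(272,162),vial=(233,143),post=(319,196),bottle=(375,215),stand=(200,283),micro=(165,370),fan=(15,225),redboxcorner=(125,185)).items():
    print(n,[onplane(c,p,z)[0].round() for z in(0,100,200)])
for n,p in dict(tubetop=(293,255),spoon=(440,95),bottletop=(402,103),bottlebase=(375,200),fan=(40,250),stand=(268,270)).items():
    print("sc",n,[onplane(s,p,z)[0].round() for z in(0,100,200,300)])
for n,d in(("t",c),("s",s)):
    R=cv2.Rodrigues(np.array(d["rvec"]))[0]; print(n,-R.T@np.ravel(d["tvec"]))
E
```

```text
top origin, [[  50.  473.]
 [  64.  262.]
 [ -77.  261.]
 [ -65.  167.]
 [  71.  167.]
 [-353.  356.]]
lens [array([ 609., -428.,    0.]), array([ 584., -424.,  100.]), array([ 560., -421.,  200.])]
vial [array([ 651., -345.,    0.]), array([ 622., -351.,  100.]), array([ 593., -356.,  200.])]
post [array([ 536., -525.,    0.]), array([ 519., -511.,  100.]), array([ 503., -497.,  200.])]
bottle [array([ 496., -640.,    0.]), array([ 483., -613.,  100.]), array([ 471., -587.,  200.])]
stand [array([ 358., -280.,    0.]), array([ 361., -293.,  100.]), array([ 363., -306.,  200.])]
micro [array([ 190., -215.,    0.]), array([ 211., -235.,  100.]), array([ 232., -254.,  200.])]
fan [array([475., 110.,   0.]), array([465.,  55., 100.]), array([455.,   0., 200.])]
redboxcorner [array([ 560., -118.,    0.]), array([ 541., -148.,  100.]), array([ 522., -178.,  200.])]
sc tubetop [array([ 419., -376.,    0.]), array([ 364., -339.,  100.]), array([ 309., -302.,  200.]), array([ 254., -266.,  300.])]
sc spoon [array([ 686., -948.,    0.]), array([ 593., -830.,  100.]), array([ 500., -712.,  200.]), array([ 407., -594.,  300.])]
sc bottletop [array([ 700., -839.,    0.]), array([ 605., -737.,  100.]), array([ 511., -634.,  200.]), array([ 416., -532.,  300.])]
sc bottlebase [array([ 464., -592.,    0.]), array([ 403., -524.,  100.]), array([ 342., -457.,  200.]), array([ 280., -390.,  300.])]
sc fan [array([629.,  42.,   0.]), array([545.,  19., 100.]), array([460.,  -3., 200.]), array([375., -25., 300.])]
sc stand [array([ 410., -320.,    0.]), array([ 356., -291.,  100.]), array([ 303., -262.,  200.]), array([ 249., -233.,  300.])]
t [ 383.33700845 -396.4952717   922.00514413]
s [  31.20638173 -116.0934474   705.68372147]
```

View pics/topz.png

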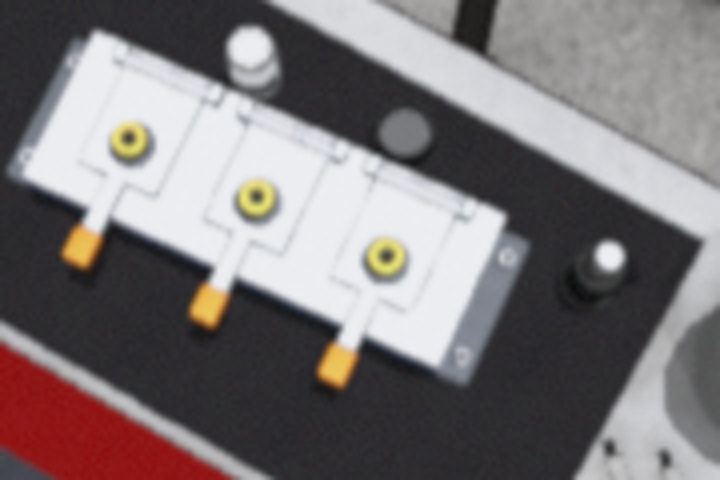

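View pics/scenez.png

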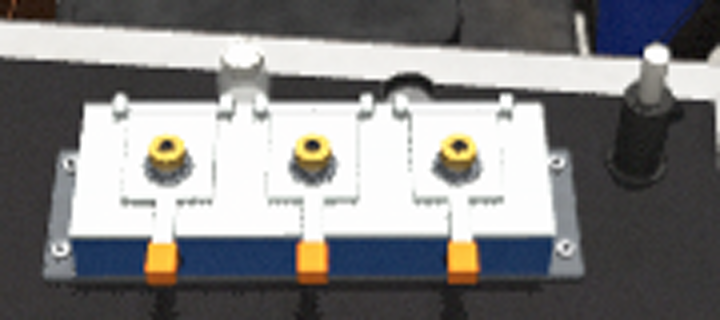

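```bash
python3 - <<'E'
from rig import bot
from h import *
c=bot.camera("top"); s=bot.camera("scene")
def tri(a,b): 
    r=least_squares(lambda x:np.r_[(proj(c,x)-a).ravel(),(proj(s,x)-b).ravel()],[500,-100,100],x_scale=100); return r.x.round(),r.cost
print(tri((127,180),(131,206)),"box corner rear right")
print(tri((51,130),(38,202)),"box corner rear left")
print(tri((272,162),(272,172)),"lens")
print(tri((233,141),(231,162)),"vial top")
print(tri((322,194),(333,164)),"post top")
cv2.imwrite("pics/boxt.png",cv2.resize(c["img"][120:320,0:180],None,fx=4,fy=4)[:600])
cv2.imwrite("pics/boxs.png",cv2.resize(s["img"][180:330,0:180],None,fx=4,fy=4))
E
```

```text
(array([ 555., -142.,  109.]), np.float64(46.90790757251521)) box corner rear right
(array([653.,   7.,  95.]), np.float64(2.0215903000727615)) box corner rear left
(array([ 603., -426.,   25.]), np.float64(0.43124945741769427)) lens
(array([ 639., -348.,   56.]), np.float64(0.0005501280962652916)) vial top
(array([ 527., -519.,   78.]), np.float64(0.31914837410676405)) post top
```

View pics/boxs.png

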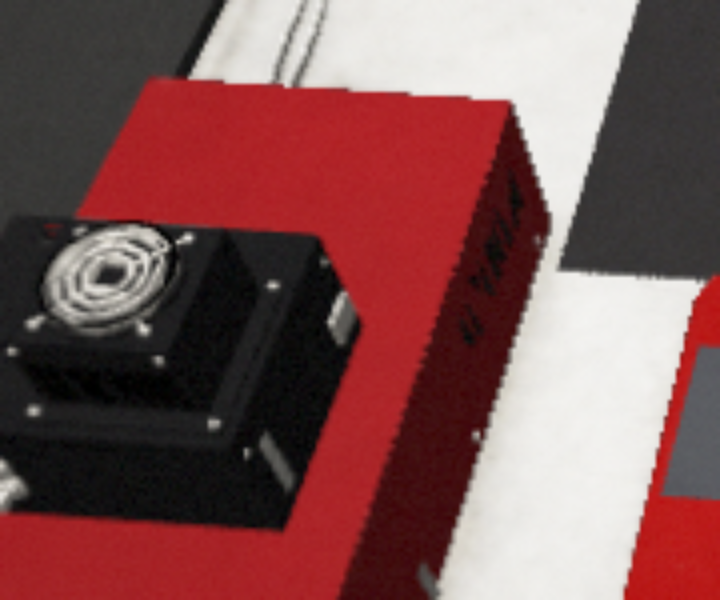

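View pics/boxt.png

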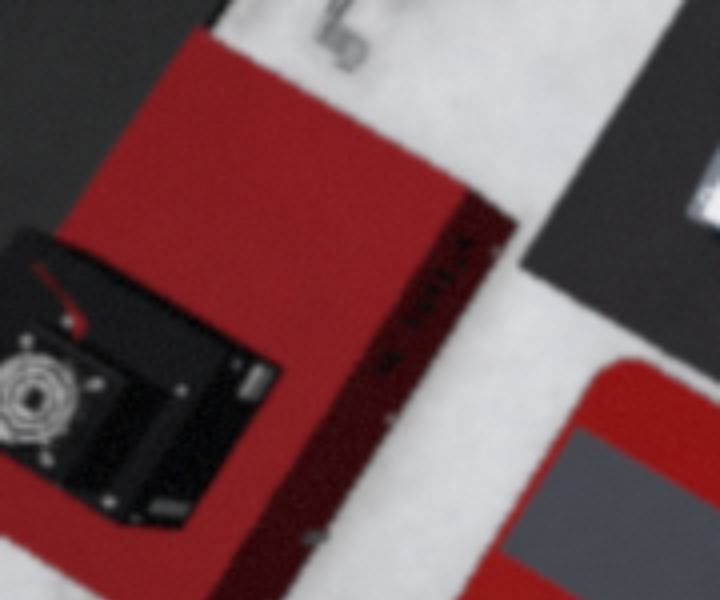

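```bash
python3 -m jog '[[0,0,-1,2.4,-1],[0,0,-1,0,-1],[0,0,-1,0,-1]]' 20
```

```text
clock: 0.7
ee_pos: [243.2, 575.5, 525.9]
tcp_rot: [0.001, 0.976, -0.219, 0.0]
force: [-0.0, 0.9, 1.0]
opening: 74.2
```

```bash
python3 -m jog '[[0.7,0.65,0,0,-1],[0.7,0.65,0,0,-1],[0.7,0.65,0,0,-1],[0.7,0.65,0,0,-1],[0.7,0.65,0,0,-1],[0.7,0.65,0,0,-1],[0.7,0.65,0,0,-1],[0.7,0.65,0,0,-1],[0.7,0.65,0,0,-1],[0.7,0.65,0,0,-1],[0.7,0.65,0,0,-1],[0.7,0.65,0,0,-1]]' 20
```

```text
clock: 1.7
ee_pos: [413.5, 148.0, 525.2]
tcp_rot: [-0.001, 0.976, -0.219, 0.0]
force: [1.3, 0.7, 0.1]
opening: 1.6
```

```bash
python3 -m jog '[[0.7,0.65,0,0,-1],[0.7,0.65,0,0,-1],[0.7,0.65,0,0,-1],[0.7,0.65,0,0,-1],[0.7,0.65,0,0,-1],[0.7,0.65,0,0,-1],[0.7,0.65,0,0,-1],[0.7,0.65,0,0,-1],[0.7,0.65,0,0,-1],[0.7,0.65,0,0,-1],[0.5,0.5,0,0,-1],[0,0,0,0,-1]]' 20
cat > to.py <<'E'
import sys
from rig import bot
from h import *
from scipy.spatial.transform import Rotation as Ro
def go(x,y,z):
    o=bot.get_obs(); R=Ro.from_quat(np.roll(o["tcp_rot"],-1))
    print("ee",o["ee_pos"].round(1),"f",o["force"].round(2),"units",(R.inv().apply(np.array([x,y,z])-o["ee_pos"])/40).round(3), "t",o["clock"],"xaxis yaw",np.degrees(np.arctan2(*R.as_matrix()[1::-1,0])).round(2))
if __name__=="__main__": go(*map(float,sys.argv[1:4]))
E
python3 to.py 587.6 -286.5 255
```

```text
clock: 2.7
ee_pos: [566.5, -235.5, 522.8]
tcp_rot: [0.001, 0.975, -0.222, -0.001]
force: [0.3, -0.0, -0.2]
opening: 0.5
ee [ 566.5 -235.5  522.8] f [ 0.27 -0.01 -0.16] units [1.04  0.912 6.694] t 2.7 xaxis yaw -25.6
```

Descend to about 265 (tip at 83), then check the position with the cameras.

```bash
python3 -m jog '[[0.5,0.45,0.8,0,-1],[0.5,0.45,0.8,0,-1],[0,0,1,0,-1],[0,0,1,0,-1],[0,0,1,0,-1],[0,0,1,0,-1],[0,0,0.7,0,-1],[0,0,0,0,-1],[0,0,0,0,-1]]'
python3 to.py 587.6 -286.5 255
python3 - <<'E'
from rig import bot
from h import *
for n,(x0,y0,x1,y1) in(("top",(150,100,330,240)),("scene",(150,100,330,230)),("wrist",(0,0,512,384))):
    c=bot.camera(n); k=4 if n!="wrist" else 1
    cv2.imwrite(f"pics/{n}1.png",cv2.resize(c["img"][y0:y1,x0:x1],None,fx=k,fy=k,interpolation=cv2.INTER_CUBIC))
E
```

```text
clock: 3.45
ee_pos: [585.9, -280.5, 272.2]
tcp_rot: [0.0, 0.976, -0.219, -0.002]
force: [0.1, -0.4, 0.6]
opening: 0.2
ee [ 585.9 -280.5  272.2] f [ 0.14 -0.43  0.64] units [0.104 0.117 0.429] t 3.45 xaxis yaw -25.26
```

View pics/scene1.png

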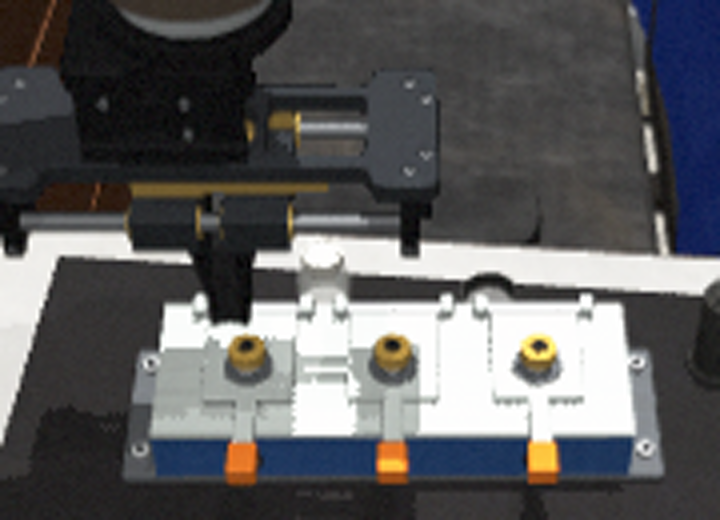

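View pics/wrist1.png

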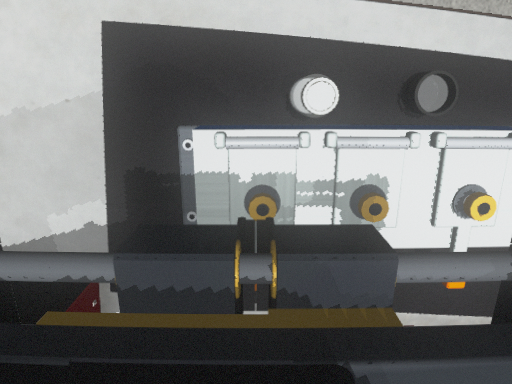

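The scene and wrist views show the closed fingers just above the left bolt (wrist pixel 262,208), and nothing has been touched. I'll go down close to the head.

```bash
python3 -m jog '[[0.1,0.11,0.25,0,-1],[0,0,0.2,0,-1],[0,0,0,0,-1],[0,0,0,0,-1]]'; python3 to.py 587.6 -286.5 243
```

```text
clock: 3.93
ee_pos: [587.3, -286.6, 254.4]
tcp_rot: [-0.0, 0.976, -0.219, -0.001]
force: [-0.4, 0.7, -0.7]
opening: 0.4
ee [ 587.3 -286.6  254.4] f [-0.37  0.72 -0.69] units [ 0.006 -0.007  0.285] t 3.9333 xaxis yaw -25.33
```

```bash
python3 -m jog '[[0,0,0.1,0,-1],[0,0,0.1,0,-1],[0,0,0,0,-1]]'; for i in 1 2 3 4; do python3 -m jog '[[0,0,0.025,0,-1]]' | egrep 'ee_pos|force'; done
```

```text
clock: 4.18
ee_pos: [587.3, -286.4, 246.0]
tcp_rot: [-0.0, 0.976, -0.219, -0.001]
force: [0.7, 2.1, 0.4]
opening: 0.2
ee_pos: [587.6, -286.5, 245.8]
force: [-1.1, 0.1, 0.2]
ee_pos: [587.7, -286.5, 245.0]
force: [-0.4, -0.0, 0.5]
ee_pos: [587.7, -286.5, 244.0]
force: [-0.1, 0.3, 0.7]
ee_pos: [587.7, -286.5, 243.3]
force: [-1.8, 1.5, 6.8]
```

```bash
for i in 1 2; do python3 -m jog '[[0,0,0,0,-1]]' | egrep 'clock|ee_pos|force'; done;  python3 -m jog '[[0,0,0.025,0,-1]]' | egrep 'ee_pos|force'; python3 -m jog '[[0,0,0,0,-1]]' | egrep 'ee_pos|force'
```

```text
clock: 4.6
ee_pos: [587.7, -286.5, 243.4]
force: [-0.1, 0.7, 3.0]
clock: 4.68
ee_pos: [587.6, -286.5, 243.4]
force: [-0.7, 0.9, 2.9]
ee_pos: [587.7, -286.5, 243.3]
force: [-2.7, 3.8, 11.4]
ee_pos: [587.7, -286.5, 243.3]
force: [-1.3, 2.1, 5.8]
```

Left is tight: it stops hard at 243.3 with the force climbing past 6 N. Next is the middle bolt.

```bash
python3 -m jog '[[0,0,-0.5,0,-1],[0,0.8,0,0,-1],[0,0.8,0,0,-1],[0,0.15,0,0,-1],[0,0,0.2,0,-1],[0,0,0,0,-1],[0,0,0,0,-1]]'; python3 to.py 557.5 -349 243.3
```

```text
clock: 5.43
ee_pos: [557.7, -349.1, 252.7]
tcp_rot: [-0.0, 0.976, -0.219, -0.001]
force: [0.2, 0.0, 0.2]
opening: 0.4
ee [ 557.7 -349.1  252.7] f [0.22 0.03 0.24] units [-0.005  0.001  0.235] t 5.4333 xaxis yaw -25.28
```

```bash
python3 -m jog '[[0,0,0.1,0,-1],[0,0,0.06,0,-1],[0,0,0,0,-1]]'; for i in 1 2 3 4; do python3 -m jog '[[0,0,0.025,0,-1],[0,0,0,0,-1]]' | egrep 'ee_pos|force'; done
```

```text
clock: 5.68
ee_pos: [557.9, -348.9, 246.7]
tcp_rot: [-0.0, 0.976, -0.219, -0.001]
force: [0.4, -0.0, 0.1]
opening: 0.6
ee_pos: [557.9, -349.4, 246.4]
force: [-0.3, 0.6, 1.0]
ee_pos: [557.7, -349.7, 245.5]
force: [-0.4, -0.7, 0.2]
ee_pos: [557.6, -349.8, 244.5]
force: [-0.0, -0.5, 0.4]
ee_pos: [557.7, -349.9, 243.6]
force: [-0.3, 0.5, 1.7]
```

```bash
for i in 1 2 ; do python3 -m jog '[[0,0,0.025,0,-1],[0,0,0,0,-1]]' | egrep 'ee_pos|force'; done
```

```text
ee_pos: [557.7, -349.9, 242.6]
force: [0.8, -0.7, 1.1]
ee_pos: [557.7, -349.9, 241.6]
force: [0.0, 0.1, 0.9]
```

```bash
for i in 1 2 3 4 ; do python3 -m jog '[[0,0,0.025,0,-1],[0,0,0,0,-1]]' | egrep 'ee_pos|force'; done
```

```text
ee_pos: [557.7, -349.9, 240.5]
force: [0.4, -0.4, 0.6]
ee_pos: [557.7, -349.9, 239.5]
force: [-0.4, -0.6, 1.2]
ee_pos: [557.7, -349.9, 238.5]
force: [0.2, -1.1, 1.6]
ee_pos: [557.7, -349.8, 237.7]
force: [-0.3, -1.2, 0.7]
```

```bash
for i in 1 2 ; do python3 -m jog '[[0,0,0.025,0,-1],[0,0,0,0,-1]]' | egrep 'ee_pos|force'; done
```

```text
ee_pos: [557.7, -349.8, 237.6]
force: [-1.2, 0.5, 5.8]
ee_pos: [557.7, -349.8, 237.4]
force: [-2.3, 1.0, 8.4]
```

The middle bolt is the loose one: it sank 6 mm at about 1 N, then stopped hard. The right tap is still required.

```bash
python3 -m jog '[[0,0,-0.7,0,-1],[0,0.8,0,0,-1],[0,0.8,0,0,-1],[0,0.15,0,0,-1],[0,0,0.2,0,-1],[0,0,0,0,-1],[0,0,0,0,-1]]'; python3 to.py 528 -412.5 243.3
```

```text
clock: 8.27
ee_pos: [527.7, -412.2, 254.0]
tcp_rot: [-0.001, 0.976, -0.219, -0.001]
force: [0.4, -0.5, 0.1]
opening: 0.7
ee [ 527.7 -412.2  254. ] f [ 0.36 -0.5   0.12] units [0.01  0.005 0.268] t 8.2667 xaxis yaw -25.28
```

```bash
python3 -m jog '[[0,0,0.1,0,-1],[0,0,0.08,0,-1],[0,0,0,0,-1]]'; for i in 1 2 3 4; do python3 -m jog '[[0,0,0.025,0,-1],[0,0,0,0,-1]]' | egrep 'ee_pos|force'; done
```

```text
clock: 8.52
ee_pos: [528.0, -412.2, 247.3]
tcp_rot: [-0.0, 0.976, -0.219, -0.001]
force: [-0.2, 0.3, -0.1]
opening: 0.4
ee_pos: [527.9, -412.8, 247.2]
force: [-1.5, 1.2, -0.7]
ee_pos: [527.8, -413.0, 246.4]
force: [0.3, -0.2, -0.4]
ee_pos: [527.7, -413.1, 245.3]
force: [-0.2, -0.7, -0.6]
ee_pos: [527.6, -413.1, 244.2]
force: [0.8, -0.3, 0.8]
```

```bash
for i in 1 2 ; do python3 -m jog '[[0,0,0.025,0,-1],[0,0,0,0,-1]]' | egrep 'ee_pos|force'; done
```

```text
ee_pos: [527.8, -413.1, 243.6]
force: [-0.4, 0.2, 1.4]
ee_pos: [527.8, -413.1, 243.4]
force: [-1.6, 0.7, 4.8]
```

Right is tight too, so middle is confirmed loose. I'll retract and go over the middle grip with the jaw part open.

```bash
python3 -m jog '[[0,0,-0.8,0,-1],[0,0,-0.4,0,-0.2],[-0.7,-0.8,0,0,-0.2],[-0.8,-0.9,0,0,-0.2],[0,0,0,0,-0.2],[0,0,0,0,-0.2]]'; python3 to.py 502.4 -323.3 209
```

```text
clock: 10.02
ee_pos: [504.0, -331.3, 290.7]
tcp_rot: [-0.0, 0.976, -0.218, -0.0]
force: [-0.2, -0.3, 0.3]
opening: 25.6
ee [ 504.  -331.3  290.7] f [-0.17 -0.27  0.28] units [-0.121 -0.164  2.041] t 10.0167 xaxis yaw -25.17
```

```bash
python3 -m jog '[[-0.12,-0.16,0,0,-0.2],[0,0,0.5,0,-0.2],[0,0,0.2,0,-0.2],[0,0,0,0,-0.2],[0,0,0,0,-0.2]]'; python3 to.py 502.4 -323.3 209
python3 - <<'E'
from rig import bot
from h import *
for n,(x0,y0,x1,y1) in(("scene",(150,100,330,230)),("wrist",(0,0,512,384))):
    c=bot.camera(n); k=4 if n!="wrist" else 1
    cv2.imwrite(f"pics/{n}2.png",cv2.resize(c["img"][y0:y1,x0:x1],None,fx=k,fy=k,interpolation=cv2.INTER_CUBIC))
    print(n,blobs(c["img"],(8,150,60),(19,255,255)),proj(c,[[506,-325,43],[502.4,-323.3,60]]))
E
```

```text
clock: 10.43
ee_pos: [503.2, -325.7, 261.7]
tcp_rot: [0.0, 0.976, -0.219, -0.001]
force: [-0.1, -0.0, 0.6]
opening: 34.7
ee [ 503.2 -325.7  261.7] f [-0.09 -0.04  0.56] units [-0.042 -0.047  1.316] t 10.4333 xaxis yaw -25.34
scene [(np.int32(17300), array([458.1,  84.9])), (np.int32(86), array([396.2,  28.3])), (np.int32(79), array([209.9, 215.9])), (np.int32(79), array([247.5, 215.6])), (np.int32(71), array([285.1, 215.5])), (np.int32(62), array([ 34.3, 344.8])), (np.int32(694), array([ 65.6, 356.7]))] [[247.95878203 216.37299367]
 [247.82376519 212.34999251]]
wrist [(np.int32(572), array([252.4, 208.4])), (np.int32(591), array([364.5, 207.7])), (np.int32(578), array([139.9, 208.8])), (np.int32(9), array([469., 316.])), (np.int32(240), array([253.6, 316.8])), (np.int32(14), array([232.7, 319. ])), (np.int32(16), array([263.7, 320.8])), (np.int32(16), array([287.4, 322.9])), (np.int32(32), array([273.5, 323.6])), (np.int32(8), array([295.2, 323.1])), (np.int32(9), array([225. , 324.7])), (np.int32(8), array([244.4, 326. ])), (np.int32(8), array([266.5, 326.1]))] [[251.38476857 209.3388355 ]
 [251.1289355  225.56428554]]
```

View pics/scene2.png

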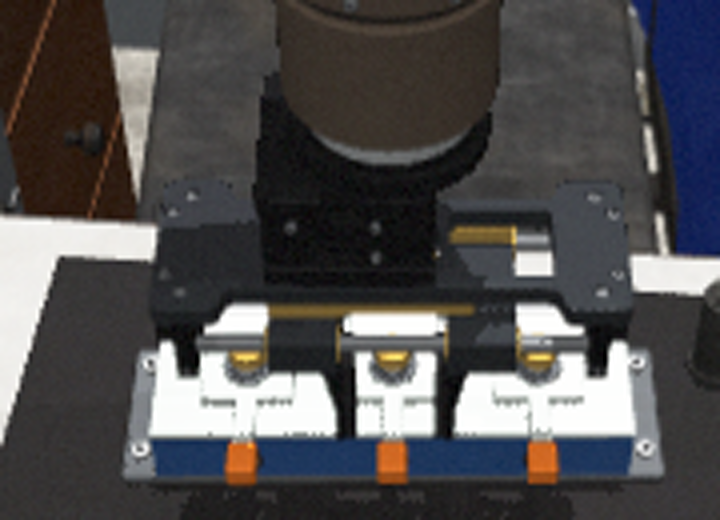

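View pics/wrist2.png

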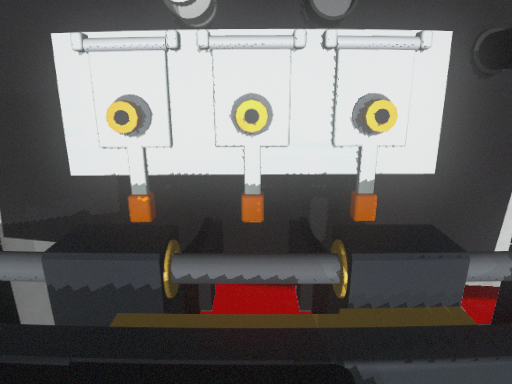

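The wrist view puts the middle grip at (252,208). The calibration predicts (251,209), so the position is good and the fingers straddle it. Descending.

```bash
python3 -m jog '[[-0.03,-0.03,0.4,0,-0.2],[0,0,0.4,0,-0.2],[0,0,0.3,0,-0.2],[0,0,0.17,0,-0.2],[0,0,0,0,-0.2],[0,0,0,0,-0.2]]'; python3 to.py 502.4 -323.3 209
```

```text
clock: 11.03
ee_pos: [502.8, -323.8, 212.0]
tcp_rot: [0.0, 0.976, -0.219, 0.0]
force: [-0.0, -1.0, 0.2]
opening: 35.2
ee [ 502.8 -323.8  212. ] f [-0.03 -0.99  0.23] units [-0.015 -0.007  0.075] t 11.0333 xaxis yaw -25.3
```

```bash
python3 -m jog '[[0,0,0.05,0,-0.5],[0,0,0,0,-1],[0,0,0,0,-1],[0,0,0,0,-1],[0,0,0,0,-1],[0,0,0,0,-1]]' 15; python3 to.py 502.4 -323.3 209
```

```text
clock: 11.53
ee_pos: [502.6, -323.5, 210.0]
tcp_rot: [0.0, 0.976, -0.219, 0.0]
force: [0.8, 1.9, 2.3]
opening: 13.9
ee [ 502.6 -323.5  210. ] f [0.77 1.92 2.32] units [-0.008 -0.002  0.026] t 11.5333 xaxis yaw -25.29
```

```bash
python3 -m jog '[[0.01,0,-0.125,0,-1],[0.01,0,-0.125,0,-1],[0.023,0,-0.123,0,-1],[0.023,0,-0.123,0,-1],[0,0,0,0,-1],[0,0,0,0,-1]]' 15; python3 to.py 502.4 -323.3 209
```

```text
clock: 12.03
ee_pos: [504.6, -324.5, 229.6]
tcp_rot: [-0.0, 0.976, -0.219, -0.0]
force: [0.0, 1.8, -0.8]
opening: 13.8
ee [ 504.6 -324.5  229.6] f [ 0.01  1.83 -0.77] units [-0.062 -0.003  0.515] t 12.0333 xaxis yaw -25.32
```

Small force and still gripped, so the cap is opening freely. Continuing the arc.

```bash
python3 -m jog '[[0.035,0,-0.12,0,-1],[0.035,0,-0.12,0,-1],[0.045,0,-0.116,0,-1],[0.048,0,-0.116,0,-1],[0.056,0,-0.111,0,-1],[0.058,0,-0.111,0,-1],[0.067,0,-0.105,0,-1],[0.07,0,-0.105,0,-1],[0,0,0,0,-1],[0,0,0,0,-1]]' 15; python3 to.py 502.4 -323.3 209
```

```text
clock: 12.87
ee_pos: [519.7, -331.6, 266.5]
tcp_rot: [-0.0, 0.976, -0.219, -0.0]
force: [-3.1, 4.9, 2.2]
opening: 13.6
ee [ 519.7 -331.6  266.5] f [-3.06  4.91  2.18] units [-0.48  -0.003  1.437] t 12.8667 xaxis yaw -25.31
```

```bash
python3 -m jog '[[0.072,0,-0.1,0,-1],[0.075,0,-0.1,0,-1],[0.085,0,-0.091,0,-1],[0.087,0,-0.091,0,-1],[0.093,0,-0.082,0,-1],[0.096,0,-0.082,0,-1],[0.1,0,-0.072,0,-1],[0.1,0,-0.072,0,-1],[0,0,0,0,-1],[0,0,0,0,-1],[0,0,0,0,-1],[0,0,0,0,-1]]' 15; python3 to.py 502.4 -323.3 209
python3 - <<'E'
from rig import bot
from h import *
for n,(x0,y0,x1,y1) in(("scene",(150,100,330,230)),("top",(150,100,330,240)),("wrist",(0,0,512,384))):
    c=bot.camera(n); k=4 if n!="wrist" else 1
    cv2.imwrite(f"pics/{n}3.png",cv2.resize(c["img"][y0:y1,x0:x1],None,fx=k,fy=k,interpolation=cv2.INTER_CUBIC))
E
```

```text
clock: 13.87
ee_pos: [545.9, -343.9, 293.6]
tcp_rot: [0.0, 0.976, -0.219, 0.001]
force: [2.0, 4.6, 0.1]
opening: 13.8
ee [ 545.9 -343.9  293.6] f [2.05 4.64 0.05] units [-1.208e+00 -1.000e-03  2.111e+00] t 13.8667 xaxis yaw -25.29
```

View pics/scene3.png

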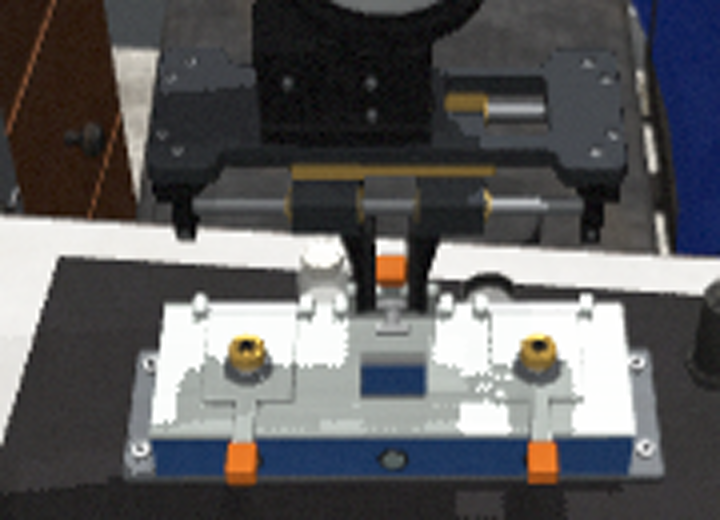

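View pics/wrist3.png

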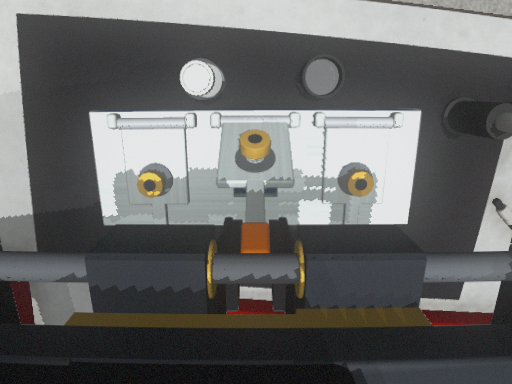

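The scene view shows the middle cap well up, with its orange grip between the fingers near (390,270). The other two caps are shut, and the vial, lens tube and post are still standing. I'll hold briefly, then hand in.

```bash
python3 -m jog '[[0,0,0,0,-1],[0,0,0,0,-1],[0,0,0,0,-1],[0,0,0,0,-1],[0,0,0,0,-1],[0,0,0,0,-1]]' 15 && python3 - <<'E'
from rig import bot
from h import *
o=bot.get_obs(); print(o["qvel"].round(4),o["ee_pos"].round(1),o["opening"],o["clock"])
c=bot.camera("top"); s=bot.camera("scene")
print([b for b in blobs(s["img"],(8,150,60),(19,255,255)) if 190<b[1][0]<300], "theta from z", np.arcsin((o["ee_pos"][2]-210)/100))
print(bot.sign_off())
E
```

```text
clock: 14.52
ee_pos: [545.8, -343.9, 293.5]
tcp_rot: [0.0, 0.976, -0.219, 0.001]
force: [1.5, 4.6, -0.2]
opening: 13.8
[ 0.0001 -0.0006 -0.0002  0.0003 -0.0003 -0.0008] [ 545.8 -343.9  293.5] 13.8469782819644 14.5167
[(np.int32(59), array([247.4, 167.2])), (np.int32(77), array([209.9, 215.8])), (np.int32(73), array([285.2, 215.6]))] theta from z 0.9881695096797056
the job is handed in; nothing more can be done
None
```

The middle bolt is the loose one. I lifted its cap to about 0.97 rad (target was over 0.7) and handed in at about 14.6 s, still holding it open.

- **Taps, left to right:** the left bolt stopped hard at a tool height of 243.3 mm. The middle one sank about 6 mm at roughly 1 N and then stopped hard. The right one stopped hard at 243.4 mm. The highest force I read on any bolt was 11.4 N, against the 45 N limit.
- **Last checks:** the arm was still and the jaws were at 13.8 mm on the 14 mm grip, with a side load of about 5 N on the wrist. The cap angle comes from how far the tool rose (0.97–0.99 rad), since the joint itself can't be read.
- **Other caps:** their grips were at their original pixels in the last picture, so both are shut.
- **Vial, lens tube and post:** all three were standing in place in the pictures taken after the lift.

No check failed or disagreed. The force reading is noisy by about 1 N, so I identified the loose bolt by how far it sank, not by force alone.

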